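# Sweep the saw offcuts into the scrap bay

## Task

Clear the cutting area: with closed fingers, sweep the three short steel bar ends (round, square and hexagonal) along the bench into the three-sided scrap bay, each one completely in past the mouth and left lying flat there. Only push them: do not pinch, lift or tip them, and do not jam them hard against the bay's walls. Leave the collar, the wrench and the tin where they are.

Things in the scene. Friction and masses are not known exactly. Their poses are not given: they have to be found in the camera images.
- bay: Fixed dark steel scrap bay: three walls 30 mm high, 6 mm thick, no floor or lip (the bench runs in level). Inside 200 mm wide (its x), 110 mm deep (its y). Origin: bench top, middle of the inside. Mouth: open side at its y = -55 mm, facing roughly world -y; inner wall faces at y = +55, x = -100 and +100 mm. Outside the walls a bolted flange, 24 mm wide, 9 mm high with bolts. Place and yaw vary.
- slug_round: Loose bar end of plain steel, round: 40 mm diameter, 22 mm high, standing on its sawn face, about 0.2 kg. Origin: centre of its underside; z up.
- slug_square: Loose bar end of plain steel, square: 34 x 34 mm, 24 mm high, about 0.2 kg. Origin: centre of its underside; x and y square to its sides; z up.
- slug_hex: Loose bar end of plain steel, hexagonal: 32 mm across flats (37 mm across corners), 20 mm high, about 0.14 kg. Origin: centre of its underside; z up.
- collar: Bystander: finished aluminium collar (ring), 58 mm outside, 30 mm bore, 30 mm high, loose on the bench on the far side of the work. Origin: centre of its underside. To be left alone.
- wrench: Bystander: steel wrench 180 mm long lying flat on the bench, at the end of the work away from the bay. Origin: under its middle, length along its x. To be left alone.
- tin: Bystander: closed tin, 68 mm diameter, 60 mm high, loose on the bench at the end of the work away from the bay. Origin: centre of its underside. To be left alone.

How it is judged (in metres and radians):
At the end, for the whole second after the job is handed in: All three bar ends lie at rest flat on the bench between the bay's walls, wholly past the mouth: centre at least 20 mm (round), 17 mm (square) and 16 mm (hexagonal) inside the mouth line (y of slug_round in the frame of bay between -0.035 and 0.055 m and x of slug_round in the frame of bay between -0.1 and 0.1 m and height (world z) of each of slug_round, slug_square, slug_hex below 0.006 m and linear speed of each of slug_round, slug_square, slug_hex below 0.01 m/s and y of slug_square in the frame of bay between -0.038 and 0.055 m and x of slug_square in the frame of bay between -0.1 and 0.1 m and y of slug_hex in the frame of bay between -0.039 and 0.055 m and x of slug_hex in the frame of bay between -0.1 and 0.1 m); the robot touches nothing.
It fails at once if a bar end was lifted or tipped (underside centre more than 12 mm above the bench) (height (world z) of any of slug_round, slug_square, slug_hex above 0.012 m).
It fails at once if a bar end was pinched or jammed (fingers on it with more than 30 N) (contact force between the fingers and slug_round above 30 N or contact force between the fingers and slug_square above 30 N or contact force between the fingers and slug_hex above 30 N).
It fails at once if the collar, wrench or tin was moved more than 15 mm (distance of any of collar, wrench, tin from where it was at the start of the episode above 0.015 m).
It also fails if it takes over 72 s, if anything falls off the work surface, if the arm or the gripper's body presses on something with over 40 N, if the wrist force passes 120 N, or if a joint passes its speed limit or range.

## Robot

A 7-joint arm with a two-finger parallel gripper is mounted at the origin on the work surface. World frame = base frame: x ahead of the robot, y to its left, z up, the work surface at z = 0. Lengths are in mm, angles in rad, forces in N, time in s.
With the tool pointing down it reaches from about 400 to 900 mm from the base axis. Payload 5.5 kg.
Tool frame: the origin (TCP) lies at the very end of the fingers, on their centre line; the grasp point (between the pads) lies 19 mm behind it; y points along the fingers, x is the direction in which the jaws open and shut, and the axes are right-handed (so a half turn about y gives the same grasp; the last joint's range is limited). The gripper opens to 85 mm and grips with 20 to 120 N. Pads are 22 mm wide; open, the fingers measure 114 mm over their backs; the gripper's body (76 mm by 85 mm) begins 54 mm behind the grasp point. The pads swing forward as they close: fully open they stand 13 mm farther back than shut.
Start: joints at [-0.935, 0.501, -0.427, 1.55, 0.221, 1.138, -0.21], TCP at [236.709, 605.367, 231.31] pointing down, gripper open.
Joint ranges: [-2.88, 2.88], [-0.31, 2.03], [-1.54, 1.56], [0.2, 2.42], [-1.41, 4.55], [0.19, 2.02], [-2.57, 2.57]. Speed limits (rad/s): [2.57, 2.57, 3.14, 3.14, 3.14, 3.14, 3.14].

## Interface

Orientations are given as a unit quaternion [x, y, z, w].
In Python, from rig import r, eyes gives the robot as it stands.
- The arm moves only by the tool servo_tool, never from a script. Its argument "series" is a list that holds one entry, the list of rows, each a list of 7 numbers: the turn, a rotation vector about the tool's x, y, z in degrees, then the shift along the tool's x, y, z in cm, then the finger opening in cm, from 0 to 8.54. In form: [[[ax, ay, az, dx, dy, dz, jaw], ...]]. A call has 1 to 10 rows; each row is the pose to reach, as a shift and turn from the pose commanded when the call began, along the tool's axes at that moment; what a row does not reach only later rows make up. A row lasts 1/8 s, in which the tool goes at most 62.5 mm and 10.7 degrees, less where a joint would pass 70% of its speed; a pose out of reach is approached as far as the arm can. A call with a gripper value outside its range is refused whole. The fingers move at their own pace and stop on an object; "grip_force" is the grip in N (left out, the last holds). Time passes only in rows, so rows that repeat a pose let the fingers close. It gives the time, the measured TCP pose, the force and the opening at its end, in the units of the state.
- r.sense(): the state, without advancing time (a new reading comes with each control period).
- eyes.capture(name): name is "scene" or "top"; returns a dict with "pixels" (400x640x3 uint8, red, green, blue), "fovy" (degrees; the focal length in pixels is half the picture's height over the tangent of half this angle, whatever the lens; pixels are square), "cx", "cy" (the principal point, pixels), "eye" and "orientation" of the camera in the world. Camera axes: x right, y down, z forward; pixel columns grow to the right and rows downward; lengths in mm; the calibration is good to about 2 mm. A picture is of the moment at which its call begins. There is no depth.
- r.sign_off(): hands the job in, once; it reports no verdict.
The state is a dict: "time_s": time; "joint_pos": joint angles; "qvel": joint speeds; "tau": joint torques, N m; "ee_pos": TCP position; "tcp_rot": TCP orientation; "force": force on the tool from outside, world axes, zero at the start; "torque": the same for the moment, N m; "finger_gap": finger opening in mm.
Only numpy, scipy, OpenCV 4.12 (cv2) and the standard library are available. Lean on these libraries where they do the work, as an engineer would, in place of code of your own. Each camera call takes 0.05 s, during which the arm holds its last target.

## Working session

There is one attempt and no reset: what is moved stays moved. The work goes in short steps, Python scripts to look and compute and a tool call to move; the robot and the scene stay as the last step left them, time stands still between calls to the robot, and variables do not carry over. Pictures are saved under pics/ and viewed, and the job is handed in when it is done.

Besides the shell and the picture viewer there is one more tool, called after "Call:" by a JSON object that holds its "api" and its "payload". servo_tool: Moves the arm, as the interface text tells. Its arguments: {"type":"object","properties":{"series":{"type":"array","items":{"type":"array","items":{"type":"array","items":{"type":"number"}}}},"grip_force":{"type":"number"}},"required":["series"]}

```bash
ls; mkdir -p pics; cat > h.py <<'E'
import numpy as np, cv2
from scipy.spatial.transform import Rotation as R
from rig import r, eyes
def cap(n,fn):
    c=eyes.capture(n); cv2.imwrite('pics/'+fn,c['pixels'][:,:,::-1]); return c
def ray(c,u,v,z=0):
    f=200/np.tan(np.radians(c['fovy'])/2)
    d=np.stack([(np.asarray(u,float)-c['cx'])/f,(np.asarray(v,float)-c['cy'])/f,np.ones_like(np.asarray(u,float))],-1)
    d=R.from_quat(c['orientation']).apply(d)
    e=np.array(c['eye']); t=(z-e[2])/d[...,2]
    return e+t[...,None]*d
def proj(c,p):
    f=200/np.tan(np.radians(c['fovy'])/2)
    q=R.from_quat(c['orientation']).inv().apply(np.asarray(p,float)-np.array(c['eye']))
    return np.stack([c['cx']+f*q[...,0]/q[...,2],c['cy']+f*q[...,1]/q[...,2]],-1)
E
python3 - <<'E'
from h import *
for n in('top','scene'):
    c=cap(n,n+'0.png'); print({k:c[k] for k in c if k!='pixels'})
s=r.sense(); print(s)
E
```

```text
pics
{'fovy': 45.406330466400775, 'cx': 321.53945306370423, 'cy': 198.4964865024297, 'eye': array([ 430.29940202,  -65.19845631, 1227.73899063]), 'orientation': array([-0.70223911,  0.70890727, -0.047878  ,  0.04492663])}
{'fovy': 50.12485649520521, 'cx': 323.3757386600699, 'cy': 201.88599241133454, 'eye': array([1041.11191189,  213.85355053,  621.07945045]), 'orientation': array([ 0.46450158,  0.80520049, -0.32189946, -0.17964182])}
{'time_s': 0.1, 'joint_pos': array([-0.93478112,  0.50177377, -0.42678457,  1.5513521 ,  0.22078492,
        1.1383241 , -0.21030203]), 'qvel': array([ 6.47929697e-04, -2.97321928e-03, -1.17849699e-03, -1.94833907e-03,
        9.53937494e-05, -3.11256836e-06,  8.86714840e-04]), 'tau': array([-1.16951045e-02, -5.70808840e+01, -5.83888024e+00, -2.81749409e+01,
        1.05205222e-02,  5.39737943e-03, -8.38526859e-06]), 'ee_pos': array([236.56810887, 604.73413953, 230.34594385]), 'tcp_rot': array([ 0.58434055,  0.39813881, -0.39921965, -0.58365682]), 'force': array([ 0.76219293, -0.32454219, -0.56259654]), 'torque': array([-0.01059814,  0.00761617, -0.0336914 ]), 'finger_gap': 85.37238206505099}
```

View pics/top0.png

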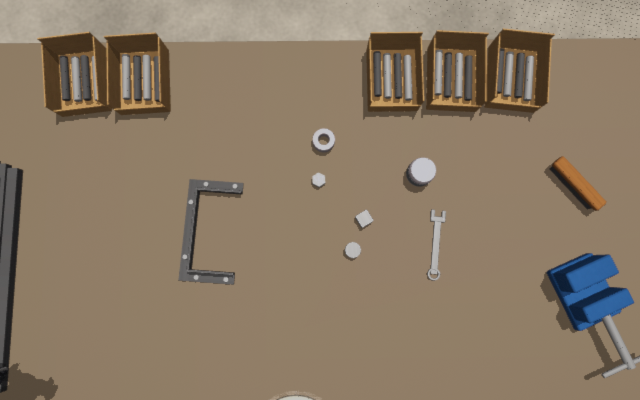

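View pics/scene0.png

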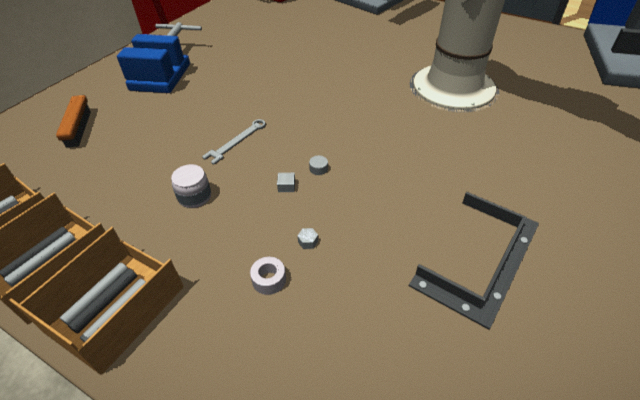

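The top view has the bay at px (185–243, 180–283), hex (318,180), square (364,219), round (353,250), collar (323,140), tin (422,172) and wrench (436,245). In the image, up is +x and left is +y. The scene view agrees with this. Next I'll measure them.

```bash
python3 - <<'E'
from h import *
c=cap('top','t1.png'); im=c['pixels'].astype(int)
hsv=cv2.cvtColor(c['pixels'],cv2.COLOR_RGB2HSV)
bright=((hsv[...,1]<60)&(hsv[...,2]>110)).astype(np.uint8)
dark=((hsv[...,2]<85)&(hsv[...,1]<110)).astype(np.uint8)
n,l,st,ce=cv2.connectedComponentsWithStats(bright)
for i in range(1,n):
    x,y,w,h,a=st[i]
    if a>40 and 100<y+h and y<300 and 180<x<460:
        m=(l==i).astype(np.uint8); cn=max(cv2.findContours(m,0,1)[0],key=cv2.contourArea)
        print(st[i],ce[i],cv2.minAreaRect(cn), 'z22',ray(c,*ce[i],22).round(1))
n,l,st,ce=cv2.connectedComponentsWithStats(dark)
for i in range(1,n):
    if st[i][4]>200 and 150<ce[i][0]<280 and 150<ce[i][1]<300: print('dark',st[i],ce[i])
big=cv2.resize(c['pixels'][120:300,170:270],None,fx=5,fy=3.3*1,interpolation=2)
def crop(x0,x1,y0,y1,s,fn): cv2.imwrite(fn,cv2.resize(c['pixels'][y0:y1,x0:x1,::-1],None,fx=s,fy=s,interpolation=cv2.INTER_NEAREST))
crop(170,260,170,290,5,'pics/bay.png'); crop(300,400,160,270,5,'pics/sl.png')
E
```

```text
[312 128  24  22 322] [323.36956522 138.54347826] ((323.5, 138.5), (21.0, 23.0), 90.0) z22 [746.  -77.3  22. ]
[410 157  27  27 555] [422.92612613 169.39459459] ((422.75006103515625, 169.25001525878906), (26.870054244995117, 24.748737335205078), 45.0) z22 [ 662.5 -332.    22. ]
[312 172  14  15 161] [318.44099379 178.88819876] ((318.5, 179.0), (14.0, 13.0), 90.0) z22 [640.2 -63.6  22. ]
[355 209  19  19 202] [364.12376238 217.85148515] ((364.1517028808594, 217.8426971435547), (14.30997085571289, 13.991971969604492), 57.9946174621582) z22 [ 539.1 -178.3   22. ]
[428 209  19  72 603] [435.90215589 243.47429519] ((436.8174743652344, 244.7123565673828), (15.129255294799805, 71.06165313720703), 2.815556764602661) z22 [ 472.8 -357.5   22. ]
[345 241  17  17 220] [352.78181818 249.43636364] ((353.0, 249.0), (16.0, 16.0), 0.0) z22 [ 459.9 -148.2   22. ]
dark [189 190  54  80 361] [201.45152355 219.29362881]
```

View pics/bay.png

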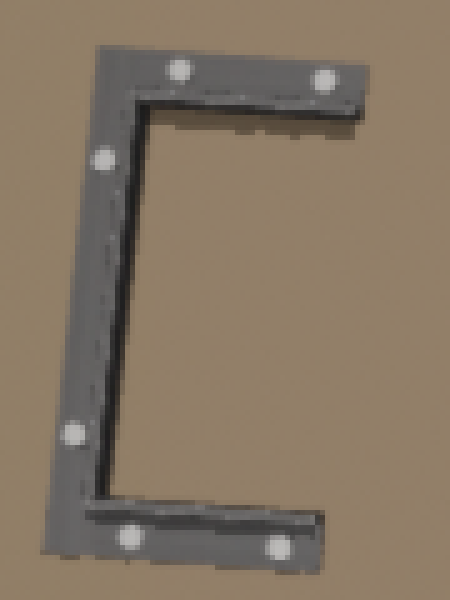

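View pics/sl.png

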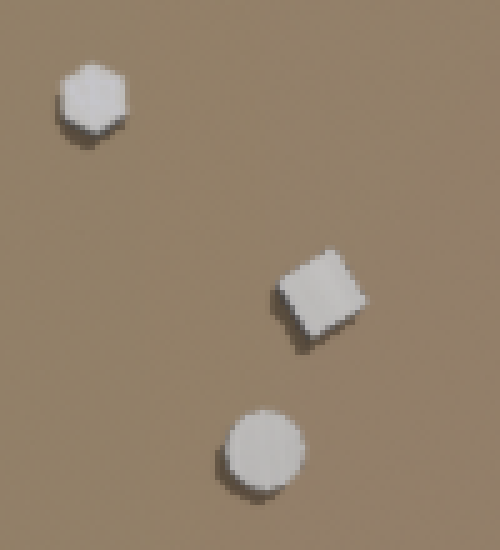

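```bash
cat > bay.py <<'E'
from h import *
c=cap('top','t2.png')
pts=np.array([(97,45),(43,553),(369,66),(322,573)])/5-0.5+170
P=ray(c,pts[:,0],pts[:,1],9.)[:,:2]
print(P.round(1)); print([np.linalg.norm(P[a]-P[b]).round(1) for a,b in((0,1),(2,3),(0,2),(1,3))])
# bay y axis = from mouth to back ; world +y approx. bay frame pts
B=np.array([(130,85),(-130,85),(130,-55),(-130,-55)],float)
# 2d rigid fit
Pc=P.mean(0);Bc=B.mean(0);H=(B-Bc).T@(P-Pc)
th=np.arctan2(H[0,1]-H[1,0],H[0,0]+H[1,1]);Rm=np.array([[np.cos(th),-np.sin(th)],[np.sin(th),np.cos(th)]])
o=Pc-Rm@Bc; print('origin',o.round(1),'yaw',np.degrees(th),'res',(P-(o+B@Rm.T)).round(1))
for n,u,v,z in(('hex',318.44,178.89,20),('sq',364.12,217.85,24),('rd',352.78,249.44,22),('col',323.5,138.5,30),('tin',422.8,169.3,60)):
    p=ray(c,u,v,z)[:2]; print(n,p.round(1),'bay',(Rm.T@(p-o)).round(1))
s=eyes.capture('scene');print(P[0],proj(s,[*P[0],9]),proj(s,[*P[3],9]),proj(s,ray(c,352.78,249.44,22)))
print(R.from_quat(r.sense()['tcp_rot']).as_matrix().round(3))
E
python3 bay.py
```

```text
[[646.5 271.1]
 [387.8 291.3]
 [634.3 130.5]
 [376.5 151. ]]
[np.float64(259.5), np.float64(258.6), np.float64(141.1), np.float64(140.7)]
origin [510.1 196. ] yaw -4.577304711984003 res [[ 0.1  0.7]
 [ 0.5  0.2]
 [-1.  -0.3]
 [ 0.4 -0.5]]
hex [640.6 -63.6] bay [ 150.8 -248.3]
sq [ 539.  -178.1] bay [  58.6 -370.6]
rd [ 459.9 -148.2] bay [ -22.6 -347.1]
col [744.  -77.5] bay [ 255. -254.]
tin [ 655.4 -323.3] bay [ 186.3 -506. ]
[646.53195078 271.05501508] [488.66695852 325.80276746] [466.11202439 190.1733322 ] [316.79762446 160.41733972]
[[ 0.364 -0.    -0.931]
 [ 0.931 -0.001  0.364]
 [-0.001 -1.     0.   ]]
```

```bash
cat > pl.py <<'E'
from h import *
def st():
    s=r.sense(); M=R.from_quat(s['tcp_rot']).as_matrix()
    yaw=np.degrees(np.arctan2(M[1,0],M[0,0]))
    print('t',s['time_s'],'p',s['ee_pos'].round(1),'yawx',yaw.round(1),'F',s['force'].round(1),'gap',s['finger_gap'].round(1),'tilt',M[2,1].round(4))
    return s,M,yaw
def plan(*tg): # targets (x,y,z,yaw of tool x)
    s,M,yaw=st()
    for t in tg:
        d=M.T@(np.array(t[:3])-s['ee_pos'])/10
        dy=(t[3]-yaw+180)%360-180
        print(t,'-> ay',round(-dy,1),'d cm',d.round(2))
O=np.array([510.1,196.]);TH=np.radians(-4.58);RM=np.array([[np.cos(TH),-np.sin(TH)],[np.sin(TH),np.cos(TH)]])
def w(b): return O+RM@np.array(b)
def b(p): return RM.T@(np.array(p)-O)
E
python3 -c "
from pl import *
plan((450,250,200,0),(460,-215,150,0),(460,-215,60,0))"
```

```text
Traceback (most recent call last):
  File "pl.py", line 8, in plan
    s,M,yaw=st()
            ~~^^
  File "pl.py", line 5, in st
    print('t',s['time_s'],'p',s['ee_pos'].round(1),'yawx',yaw.round(1),'F',s['force'].round(1),'gap',s['finger_gap'].round(1),'tilt',M[2,1].round(4))
                                                                                                     ^^^^^^^^^^^^^^^^^^^^^
AttributeError: 'float' object has no attribute 'round'
```

```bash
sed -i "s/s\['finger_gap'\].round(1)/round(float(s['finger_gap']),1)/" pl.py
python3 -c "
from pl import *
plan((450,250,200,0),(460,-215,150,0),(460,-215,60,0))"
```

```text
t 0.25 p [236.6 605.  230.8] yawx 68.6 F [-0.3 -0.2 -0.2] gap 85.8 tilt -1.0
(450, 250, 200, 0) -> ay 68.6 d cm [-25.29   3.1  -32.8 ]
(460, -215, 150, 0) -> ay 68.6 d cm [-68.23   8.14 -50.67]
(460, -215, 60, 0) -> ay 68.6 d cm [-68.22  17.14 -50.67]
```

Call:
{"api": "servo_tool", "payload": {"series": [[[0,20,0,-10,1,-13,0],[0,40,0,-20,2,-26,0],[0,55,0,-25.3,3.1,-32.8,0],[0,68.6,0,-25.3,3.1,-32.8,0],[0,68.6,0,-25.3,3.1,-32.8,0],[0,68.6,0,-25.3,3.1,-32.8,0],[0,68.6,0,-25.3,3.1,-32.8,0],[0,68.6,0,-25.3,3.1,-32.8,0],[0,68.6,0,-25.3,3.1,-32.8,0],[0,68.6,0,-25.3,3.1,-32.8,0]]], "grip_force": 40}}

```text
time_s: 1.5
ee_pos: [449.2, 252.0, 200.4]
tcp_rot: [-0.707, -0.001, 0.001, 0.707]
force: [-1.0, -0.2, 0.5]
finger_gap: 0.1
```

```bash
python3 -c "
from pl import *
plan((460,-215,150,0),(460,-215,60,0))"
```

```text
t 1.5 p [449.2 252.  200.4] yawx 0.2 F [-1.  -0.2  0.5] gap 0.1 tilt -1.0
(460, -215, 150, 0) -> ay 0.2 d cm [  0.9    5.01 -46.7 ]
(460, -215, 60, 0) -> ay 0.2 d cm [  0.9   14.01 -46.71]
```

Call:
{"api": "servo_tool", "payload": {"series": [[[0,0,0,1,5,-46.7,0],[0,0,0,1,5,-46.7,0],[0,0,0,1,5,-46.7,0],[0,0,0,1,5,-46.7,0],[0,0,0,1,5,-46.7,0],[0,0,0,1,5,-46.7,0],[0,0,0,1,5,-46.7,0],[0,0,0,1,9,-46.7,0],[0,0,0,1,14,-46.7,0],[0,0,0,1,14,-46.7,0]]]}}

```text
time_s: 2.75
ee_pos: [457.4, -214.3, 57.0]
tcp_rot: [-0.706, 0.002, 0.004, 0.708]
force: [0.1, 0.2, -0.3]
finger_gap: -0.1
```

```bash
python3 -c "
from pl import *
plan((460,-215,7,0))
cap('scene','s2.png');cap('top','t3.png')"
```

```text
t 2.75 p [ 457.4 -214.3   57. ] yawx 0.1 F [ 0.1  0.2 -0.3] gap -0.1 tilt -1.0
(460, -215, 7, 0) -> ay 0.1 d cm [ 0.3   5.   -0.09]
```

View pics/s2.png

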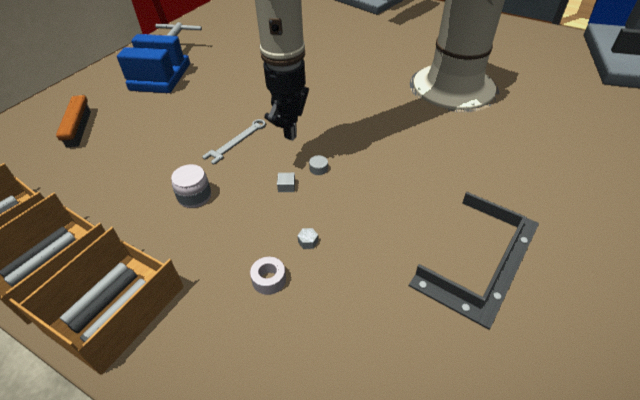

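View pics/t3.png

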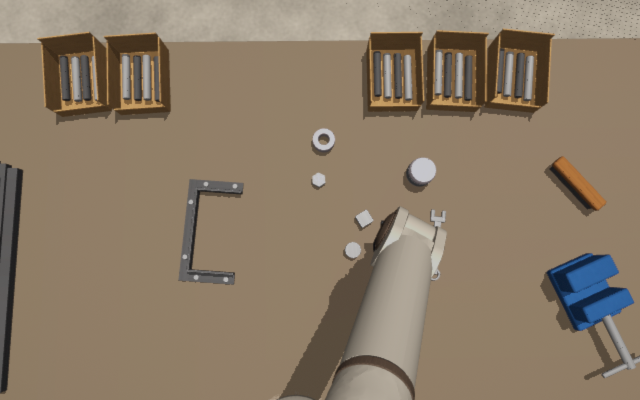

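The scene view shows the closed fingers at about (290,135), behind the round slug at (318,164). The top view shows nothing has moved. I'll lower the tool and push along +y.

Call:
{"api": "servo_tool", "payload": {"series": [[[0,0,0,0.2,3,0,0],[0,0,0,0.2,4.8,0,0],[0,0,0,0.2,4.8,0,0],[0,0,0,0.2,4.8,1,0],[0,0,0,0.2,4.8,2,0],[0,0,0,0.2,4.8,2.6,0],[0,0,0,0.2,4.8,3.1,0],[0,0,0,0.2,4.8,3.6,0],[0,0,0,0.2,4.8,4.1,0],[0,0,0,0.2,4.8,4.6,0]]]}}

```text
time_s: 4.1
ee_pos: [462.4, -171.0, 12.3]
tcp_rot: [0.707, 0.0, 0.0, -0.707]
force: [0.4, -1.8, -0.1]
finger_gap: 0.0
```

```bash
python3 -c "
from pl import *
plan((460,174,7,0))
c=cap('scene','s3.png');cv2.imwrite('pics/s3c.png',cv2.resize(c['pixels'][100:220,240:400,::-1],None,fx=4,fy=4))"
```

```text
t 4.1 p [ 462.4 -171.    12.3] yawx 0.0 F [ 0.4 -1.8 -0.1] gap 0.0 tilt -1.0
(460, 174, 7, 0) -> ay 0.0 d cm [-0.23  0.51 34.5 ]
```

View pics/s3c.png

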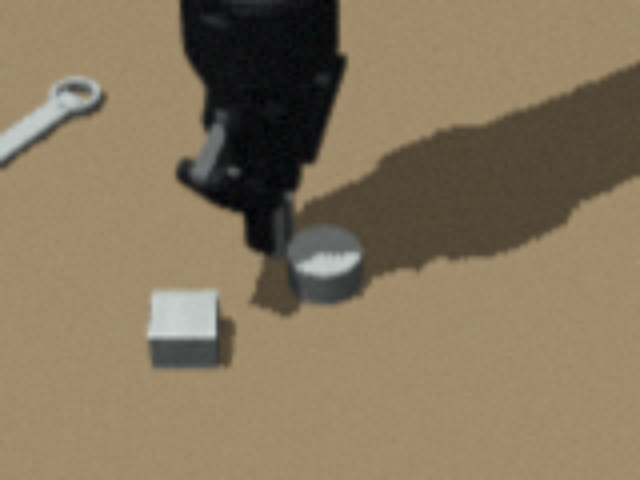

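The fingers are just touching the round slug, centred on its back edge. I'll keep pushing.

Call:
{"api": "servo_tool", "payload": {"series": [[[0,0,0,-0.1,0.2,1,0],[0,0,0,-0.2,0.4,2,0],[0,0,0,-0.2,0.4,3.2,0],[0,0,0,-0.2,0.4,4.4,0],[0,0,0,-0.2,0.4,5.6,0],[0,0,0,-0.2,0.4,6.8,0],[0,0,0,-0.2,0.4,8,0],[0,0,0,-0.2,0.4,9.2,0],[0,0,0,-0.2,0.4,10.4,0],[0,0,0,-0.2,0.4,11.6,0]]]}}

```text
time_s: 5.4
ee_pos: [460.2, -53.9, 8.3]
tcp_rot: [-0.707, -0.0, 0.0, 0.707]
force: [0.2, -0.2, -0.4]
finger_gap: -0.3
```

```bash
python3 -c "
from pl import *
plan((460,174,7,0))
c=cap('scene','s4.png');cv2.imwrite('pics/s4c.png',cv2.resize(c['pixels'][100:240,240:440,::-1],None,fx=4,fy=4))"
```

```text
t 5.4 p [460.2 -53.9   8.3] yawx 0.0 F [ 0.2 -0.2 -0.4] gap -0.3 tilt -1.0
(460, 174, 7, 0) -> ay 0.0 d cm [-1.000e-02  1.300e-01  2.279e+01]
```

View pics/s4c.png

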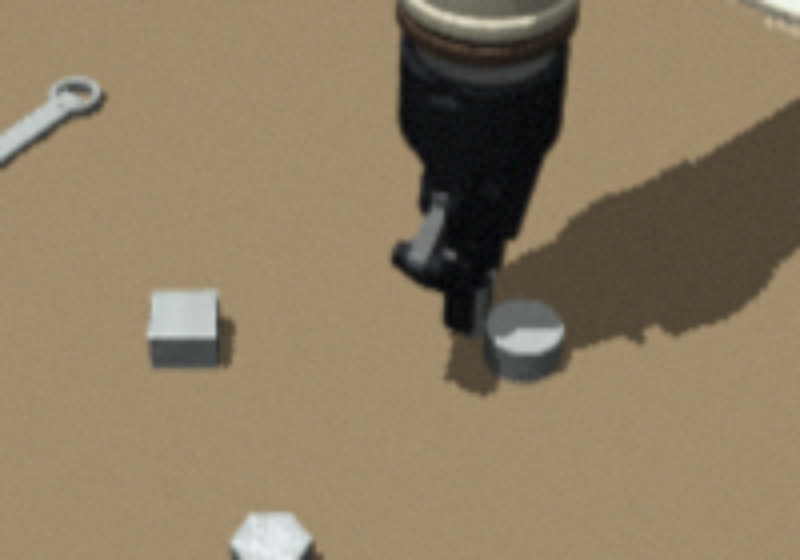

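```bash
python3 -c "
from pl import *
c=eyes.capture('scene');print(ray(c,[371.2,321.0],[181.2,163.2],22.))"
```

```text
[[ 460.00585828  -20.55221087   22.        ]
 [ 463.10726494 -135.9408408    22.        ]]
```

Cast at z=22, the slug's top centre is at (460, -20), straight ahead of the tool. It isn't drifting, so I'll continue.

Call:
{"api": "servo_tool", "payload": {"series": [[[0,0,0,0,0,1,0],[0,0,0,0,0,2.2,0],[0,0,0,0,0,3.4,0],[0,0,0,0,0,4.6,0],[0,0,0,0,0,5.8,0],[0,0,0,0,0,7,0],[0,0,0,0,0,8.2,0],[0,0,0,0,0,9.4,0],[0,0,0,0,0,10.6,0],[0,0,0,0,0,11.8,0]]]}}

```text
time_s: 6.75
ee_pos: [460.2, 64.0, 8.3]
tcp_rot: [0.707, 0.0, -0.0, -0.707]
force: [-0.3, -2.1, 1.6]
finger_gap: -0.5
```

```bash
python3 -c "
from pl import *
plan((460,170,7,0))
c=cap('scene','s5.png');cv2.imwrite('pics/s5c.png',cv2.resize(c['pixels'][100:240,360:560,::-1],None,fx=4,fy=4))"
```

```text
t 6.75 p [460.2  64.    8.3] yawx 0.0 F [-0.3 -2.1  1.6] gap -0.5 tilt -1.0
(460, 170, 7, 0) -> ay 0.0 d cm [-1.00e-02  1.30e-01  1.06e+01]
```

View pics/s5c.png

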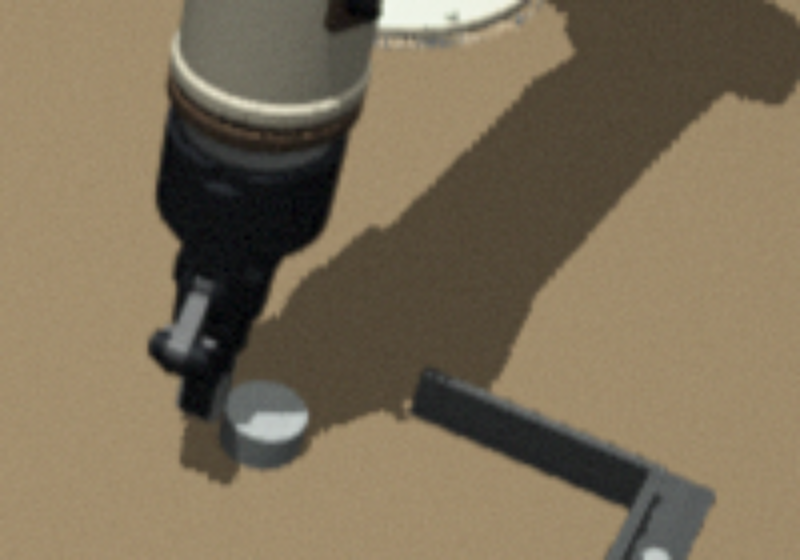

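The slug is at about (426,202), still straight ahead and on course for the mouth. This is the last leg, easing off at the end.

Call:
{"api": "servo_tool", "payload": {"series": [[[0,0,0,0,0,1.2,0],[0,0,0,0,0,2.4,0],[0,0,0,0,0,3.6,0],[0,0,0,0,0,4.8,0],[0,0,0,0,0,6,0],[0,0,0,0,0,7.2,0],[0,0,0,0,0,8.4,0],[0,0,0,0,0,9.4,0],[0,0,0,0,0,10.2,0],[0,0,0,0,0,10.6,0]]]}}

```text
time_s: 8.05
ee_pos: [460.0, 169.9, 8.3]
tcp_rot: [-0.707, -0.0, 0.0, 0.707]
force: [0.1, -1.7, 0.7]
finger_gap: -0.2
```

Call:
{"api": "servo_tool", "payload": {"series": [[[0,0,0,0,0,-1,0],[0,0,0,0,0,-4,0],[0,0,0,0,-2,-8,0],[0,0,0,0,-5,-13,0],[0,0,0,0,-7,-19,0],[0,0,0,0,-8,-25,0]]]}}

```text
time_s: 8.8
ee_pos: [460.6, -83.1, 89.6]
tcp_rot: [-0.707, -0.001, -0.001, 0.707]
force: [0.9, 0.3, -0.4]
finger_gap: 0.0
```

```bash
python3 -c "
from pl import *
st()
c=cap('top','t6.png')
hsv=cv2.cvtColor(c['pixels'],cv2.COLOR_RGB2HSV)
m=((hsv[...,1]<60)&(hsv[...,2]>110)).astype(np.uint8)
n,l,s,ce=cv2.connectedComponentsWithStats(m)
for i in range(1,n):
    x,y,ww,h,a=s[i]
    if 120<a<260 and y<300 and 100<y: p=ray(c,*ce[i],22.)[:2]; print(s[i],p.round(1),b(p).round(1))
"
```

```text
t 8.8 p [460.6 -83.1  89.6] yawx 0.0 F [ 0.9  0.3 -0.4] gap 0.0 tilt -1.0
[312 172  14  15 161] [640.2 -63.6] [ 150.4 -248.4]
[206 243  17  17 220] [459.4 200.4] [-50.9   0.4]
```

View pics/t6.png

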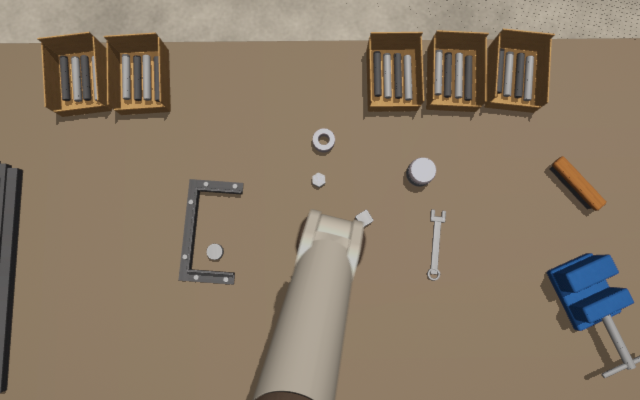

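The round slug is in at bay (-51, 0), upright and clear of the walls. The tool already covers part of the square in this view, so I'll get its heading and the hex's from the earlier unobstructed picture.

```bash
cat > path.py <<'E'
from pl import *
def path(s0,phi0,segs,off,step,z=8.0):
    # segs: (length, dphi_deg); returns tool poses
    s=np.array(s0,float);ph=phi0;out=[]
    for L,d in segs:
        n=max(1,round(L/step))
        for i in range(n):
            ph+=d/n/2; u=np.array([np.cos(np.radians(ph)),np.sin(np.radians(ph))]); s=s+u*L/n; ph+=d/n/2
            u=np.array([np.cos(np.radians(ph)),np.sin(np.radians(ph))]); t=s-off*u
            out.append((t[0],t[1],z,ph-90,s[0],s[1]))
    return out
E
python3 - <<'E'
from path import *
c=eyes.capture('top'); im=cv2.imread('pics/t2.png')[:,:,::-1].copy()
hsv=cv2.cvtColor(im,cv2.COLOR_RGB2HSV)
for nm,(x0,x1,y0,y1),z in(('sq',(345,385,200,236),24.),('hex',(305,333,166,193),20.)):
    big=cv2.resize(im[y0:y1,x0:x1],None,fx=8,fy=8,interpolation=cv2.INTER_CUBIC); g=cv2.cvtColor(big,cv2.COLOR_RGB2GRAY)
    t,m=cv2.threshold(g,0,255,cv2.THRESH_OTSU); m=max(cv2.findContours(m,0,1)[0],key=cv2.contourArea)
    q=m.reshape(-1,2)/8-0.5+.5/8+[x0,y0]
    P=ray(c,q[:,0],q[:,1],z)[:,:2].astype(np.float32)
    M=cv2.moments(P.reshape(-1,1,2)); print(nm,'cen',M['m10']/M['m00'],M['m01']/M['m00'],cv2.minAreaRect(P),'approx',cv2.approxPolyDP(P.reshape(-1,1,2),4,True).reshape(-1,2).round(1).tolist())
E
```

```text
sq cen 538.9832712478217 -178.1055049998736 ((539.0717163085938, -178.0105743408203), (33.898651123046875, 34.08326721191406), 30.557296752929688) approx [[560.5999755859375, -181.89999389648438], [543.0999755859375, -156.60000610351562], [517.2999877929688, -172.8000030517578], [533.7999877929688, -200.0]]
hex cen 640.7639919888445 -63.4307142765711 ((640.494873046875, -63.41670227050781), (34.64181900024414, 32.55906677246094), 3.6247942447662354) approx [[657.7000122070312, -61.20000076293945], [643.2000122070312, -46.900001525878906], [630.2000122070312, -49.400001525878906], [623.2000122070312, -65.0], [632.5, -79.80000305175781], [646.7999877929688, -79.30000305175781]]
```

```bash
python3 - <<'E'
from path import *
plan((566,-224,70,30.6),(566,-224,8,30.6),(558,-210,8,30.6))
E
```

```text
t 8.9 p [460.4 -89.7  90. ] yawx -0.7 F [0.1 0.3 0.7] gap 0.0 tilt -1.0
(566, -224, 70, 30.6) -> ay -31.3 d cm [ 10.71   2.09 -13.29]
(566, -224, 8, 30.6) -> ay -31.3 d cm [ 10.69   8.29 -13.27]
(558, -210, 8, 30.6) -> ay -31.3 d cm [  9.88   8.28 -11.88]
```

Call:
{"api": "servo_tool", "payload": {"series": [[[0,-10,0,3.6,1,-4.5,0],[0,-20,0,7.2,1.5,-9,0],[0,-31,0,10.7,2,-13.8,0],[0,-31,0,10.7,2,-13.8,0],[0,-31,0,10.7,2,-13.8,0],[0,-31,0,10.7,2,-13.8,0]]]}}

```text
time_s: 9.65
ee_pos: [566.6, -216.8, 68.1]
tcp_rot: [-0.681, -0.189, 0.19, 0.682]
force: [-0.4, -0.1, -0.5]
finger_gap: -0.2
```

```bash
python3 - <<'E'
from path import *
plan((566,-224,70,30.6),(566,-224,8,30.6),(558,-210,8,30.6),(554.7,-204.7,8,30.6))
E
```

```text
t 9.65 p [ 566.6 -216.8   68.1] yawx 31.1 F [-0.4 -0.1 -0.5] gap -0.2 tilt -1.0
(566, -224, 70, 30.6) -> ay 0.5 d cm [-0.42 -0.19 -0.58]
(566, -224, 8, 30.6) -> ay 0.5 d cm [-0.42  6.01 -0.59]
(558, -210, 8, 30.6) -> ay 0.5 d cm [-0.38  6.01  1.02]
(554.7, -204.7, 8, 30.6) -> ay 0.5 d cm [-0.39  6.01  1.64]
```

Down behind the square first, then I'll settle and re-read before contact.

Call:
{"api": "servo_tool", "payload": {"series": [[[0,0.5,0,-0.4,3,-0.7,0],[0,0.5,0,-0.4,5.8,-0.7,0],[0,0.5,0,-0.4,5.8,-0.7,0],[0,0.5,0,-0.4,5.8,-0.7,0],[0,0.5,0,-0.4,5.8,-0.7,0]]]}}

```text
time_s: 10.28
ee_pos: [568.7, -226.6, 11.8]
tcp_rot: [0.683, 0.187, -0.186, -0.682]
force: [-1.3, 0.5, -0.1]
finger_gap: -0.4
```

```bash
cat > rows.py <<'E'
from path import *
def rows(P):
    s,M,yaw=st()
    for t in P:
        d=M.T@(np.array(t[:3])-s['ee_pos'])/10; dy=(t[3]-yaw+180)%360-180
        print(round(-dy,1),d.round(2),'slug bay',b(t[4:6]).round(0))
E
python3 - <<'E'
from rows import *
plan((554.7,-204.7,8,30.6))
P=path((539,-178.1),120.6,[(20,0),(140,-35.2),(232,0)],28,12)
rows(P[:12])
E
```

```text
t 10.275 p [ 568.7 -226.6   11.8] yawx 30.6 F [-1.3  0.5 -0.1] gap -0.4 tilt -1.0
(554.7, -204.7, 8, 30.6) -> ay -0.0 d cm [-0.1   0.38  2.6 ]
t 10.275 p [ 568.7 -226.6   11.8] yawx 30.6 F [-1.3  0.5 -0.1] gap -0.4 tilt -1.0
-0.0 [-0.09  0.38  3.89] slug bay [  53. -362.]
-0.0 [-0.09  0.37  4.89] slug bay [  47. -354.]
2.9 [-0.21  0.37  6.06] slug bay [  41. -345.]
5.8 [-0.26  0.37  7.23] slug bay [  35. -335.]
8.8 [-0.26  0.37  8.41] slug bay [  29. -324.]
11.7 [-0.19  0.37  9.58] slug bay [  24. -314.]
14.6 [-0.06  0.36 10.75] slug bay [  20. -303.]
17.6 [ 0.12  0.36 11.91] slug bay [  16. -292.]
20.5 [ 0.37  0.36 13.06] slug bay [  13. -281.]
23.4 [ 0.67  0.36 14.19] slug bay [  10. -269.]
26.4 [ 1.03  0.36 15.31] slug bay [   8. -258.]
29.3 [ 1.45  0.36 16.41] slug bay [   7. -246.]
```

Call:
{"api": "servo_tool", "payload": {"series": [[[0,0,0,-0.1,0.3,1,0],[0,0,0,-0.1,0.3,1.7,0],[0,0,0,-0.1,0.3,2.2,0],[0,0,0,-0.1,0.3,2.7,0],[0,0,0,-0.1,0.3,3.2,0],[0,0,0,-0.1,0.3,3.9,0],[0,0,0,-0.1,0.3,4.9,0]]]}}

```text
time_s: 11.15
ee_pos: [541.8, -185.1, 7.3]
tcp_rot: [0.682, 0.186, -0.186, -0.682]
force: [0.3, -1.4, -0.1]
finger_gap: 0.1
```

```bash
python3 - <<'E'
from rows import *
c=cap('scene','s7.png');cv2.imwrite('pics/s7c.png',cv2.resize(c['pixels'][100:240,220:420,::-1],None,fx=4,fy=4))
P=path((539,-178.1),120.6,[(20,0),(140,-35.2),(232,0)],28,12)
rows(P[2:16])
E
```

```text
t 11.2 p [ 540.9 -183.2    7.2] yawx 30.6 F [-0.  -1.5  1.8] gap 0.5 tilt -1.0
2.9 [-0.02 -0.08  0.91] slug bay [  41. -345.]
5.9 [-0.07 -0.08  2.08] slug bay [  35. -335.]
8.8 [-0.06 -0.08  3.26] slug bay [  29. -324.]
11.7 [ 0.   -0.08  4.43] slug bay [  24. -314.]
14.7 [ 0.13 -0.08  5.6 ] slug bay [  20. -303.]
17.6 [ 0.32 -0.07  6.76] slug bay [  16. -292.]
20.5 [ 0.56 -0.07  7.91] slug bay [  13. -281.]
23.5 [ 0.86 -0.07  9.04] slug bay [  10. -269.]
26.4 [ 1.23 -0.07 10.16] slug bay [   8. -258.]
29.3 [ 1.64 -0.07 11.26] slug bay [   7. -246.]
32.3 [ 2.12 -0.07 12.34] slug bay [   6. -235.]
35.2 [ 2.65 -0.07 13.39] slug bay [   6. -223.]
35.2 [ 3.35 -0.07 14.38] slug bay [   6. -211.]
35.2 [ 4.05 -0.06 15.38] slug bay [   6. -198.]
```

View pics/s7c.png

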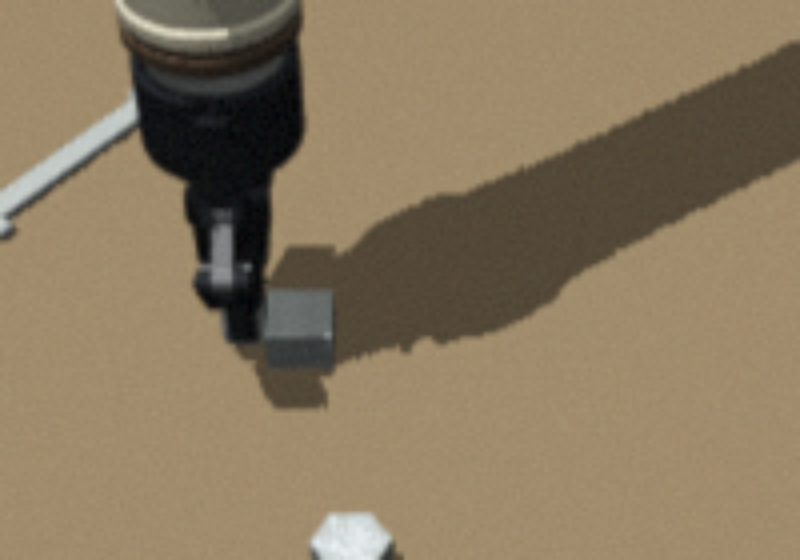

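The square is flush against the fingers and centred. Next is the arc.

Call:
{"api": "servo_tool", "payload": {"series": [[[0,2.9,0,0,0,0.9,0],[0,5.9,0,-0.07,0,2.1,0],[0,8.8,0,-0.06,0,3.3,0],[0,11.7,0,0,0,4.4,0],[0,14.7,0,0.13,0,5.6,0],[0,17.6,0,0.32,0,6.8,0],[0,20.5,0,0.56,0,7.9,0],[0,23.5,0,0.86,0,9,0],[0,26.4,0,1.23,0,10.2,0],[0,29.3,0,1.64,0,11.3,0]]]}}

```text
time_s: 12.45
ee_pos: [498.0, -78.9, 7.3]
tcp_rot: [0.707, 0.007, -0.007, -0.707]
force: [0.2, -1.5, -1.2]
finger_gap: -0.0
```

```bash
python3 - <<'E'
from rows import *
c=cap('scene','s8.png');cv2.imwrite('pics/s8c.png',cv2.resize(c['pixels'][100:240,260:460,::-1],None,fx=4,fy=4))
P=path((539,-178.1),120.6,[(20,0),(140,-35.2),(228,0)],28,12)
rows(P[12:])
E
```

```text
t 12.5 p [497.6 -76.8   7.1] yawx 1.1 F [-0.3 -0.6  0.8] gap 0.2 tilt -1.0
2.8 [-0.11 -0.09  1.06] slug bay [   6. -235.]
5.7 [-0.16 -0.09  2.23] slug bay [   6. -223.]
5.7 [-0.04 -0.09  3.43] slug bay [   6. -211.]
5.7 [ 0.08 -0.08  4.62] slug bay [   6. -199.]
5.7 [ 0.2  -0.08  5.81] slug bay [   6. -187.]
5.7 [ 0.32 -0.08  7.01] slug bay [   6. -175.]
5.7 [ 0.44 -0.08  8.2 ] slug bay [   6. -163.]
5.7 [ 0.56 -0.08  9.4 ] slug bay [   6. -151.]
5.7 [ 0.68 -0.08 10.59] slug bay [   6. -139.]
5.7 [ 0.8  -0.07 11.78] slug bay [   6. -127.]
5.7 [ 0.92 -0.07 12.98] slug bay [   6. -115.]
5.7 [ 1.04 -0.07 14.17] slug bay [   6. -103.]
5.7 [ 1.16 -0.07 15.37] slug bay [  6. -91.]
5.7 [ 1.28 -0.07 16.56] slug bay [  6. -79.]
5.7 [ 1.4  -0.07 17.75] slug bay [  6. -67.]
5.7 [ 1.52 -0.06 18.95] slug bay [  6. -55.]
5.7 [ 1.64 -0.06 20.14] slug bay [  6. -43.]
5.7 [ 1.76 -0.06 21.34] slug bay [  6. -31.]
5.7 [ 1.88 -0.06 22.53] slug bay [  6. -19.]
5.7 [ 2.   -0.06 23.72] slug bay [ 6. -7.]
5.7 [ 2.12 -0.06 24.92] slug bay [6. 5.]
```

View pics/s8c.png

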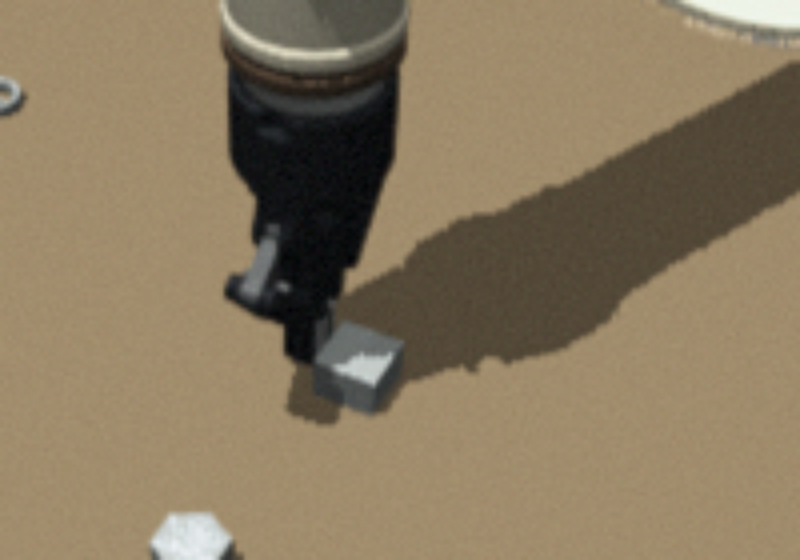

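The square is still flush and has turned with the tool. I'll finish the arc and go straight in.

Call:
{"api": "servo_tool", "payload": {"series": [[[0,2.8,0,-0.1,0,1,0],[0,5.7,0,-0.16,0,2.2,0],[0,5.7,0,-0.04,0,3.4,0],[0,5.7,0,0.08,0,4.6,0],[0,5.7,0,0.2,0,5.8,0],[0,5.7,0,0.32,0,7,0],[0,5.7,0,0.44,0,8.2,0],[0,5.7,0,0.56,0,9.4,0],[0,5.7,0,0.68,0,10.6,0],[0,5.7,0,0.8,0,11.8,0]]]}}

```text
time_s: 13.75
ee_pos: [504.0, 39.6, 7.3]
tcp_rot: [-0.707, 0.028, -0.027, 0.707]
force: [-1.0, -1.3, 0.1]
finger_gap: -0.1
```

```bash
python3 - <<'E'
from rows import *
c=cap('scene','s9.png');cv2.imwrite('pics/s9c.png',cv2.resize(c['pixels'][120:260,340:540,::-1],None,fx=4,fy=4))
P=path((539,-178.1),120.6,[(20,0),(140,-35.2),(228,0)],28,12)
rows(P[22:])
E
```

```text
t 13.8 p [504.1  41.8   7.2] yawx -4.3 F [-0.7  0.2 -0. ] gap -0.2 tilt -1.0
0.3 [-0.07 -0.08  1.13] slug bay [   6. -115.]
0.3 [-0.07 -0.07  2.33] slug bay [   6. -103.]
0.3 [-0.06 -0.07  3.53] slug bay [  6. -91.]
0.3 [-0.05 -0.07  4.73] slug bay [  6. -79.]
0.3 [-0.05 -0.07  5.93] slug bay [  6. -67.]
0.3 [-0.04 -0.07  7.13] slug bay [  6. -55.]
0.3 [-0.04 -0.07  8.33] slug bay [  6. -43.]
0.3 [-0.03 -0.06  9.53] slug bay [  6. -31.]
0.3 [-0.03 -0.06 10.73] slug bay [  6. -19.]
0.3 [-0.02 -0.06 11.93] slug bay [ 6. -7.]
0.3 [-0.02 -0.06 13.13] slug bay [6. 5.]
```

View pics/s9c.png

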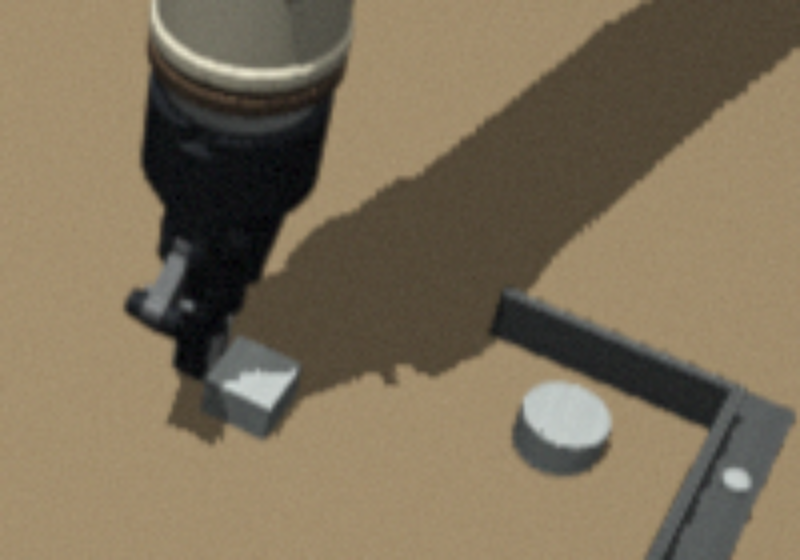

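The square is still flush, and its lane clears the round slug by about 20 mm. Pushing it in now, then backing out.

Call:
{"api": "servo_tool", "payload": {"series": [[[0,0.3,0,0,0,1.2,0],[0,0.3,0,0,0,2.6,0],[0,0.3,0,0,0,4,0],[0,0.3,0,0,0,5.4,0],[0,0.3,0,0,0,6.8,0],[0,0.3,0,0,0,8.2,0],[0,0.3,0,0,0,9.6,0],[0,0.3,0,0,0,11,0],[0,0.3,0,0,0,12,0],[0,0.3,0,0,0,12.6,0]]]}}

```text
time_s: 15.05
ee_pos: [513.7, 165.1, 7.3]
tcp_rot: [0.707, -0.029, 0.029, -0.706]
force: [-0.7, -1.9, 1.5]
finger_gap: -0.1
```

Call:
{"api": "servo_tool", "payload": {"series": [[[0,0,0,0,0,-1,0],[0,0,0,0,0,-4,0],[0,0,0,0,-2,-8,0],[0,0,0,0,-5,-13,0],[0,0,0,0,-7,-19,0],[0,0,0,0,-8,-24,0],[0,0,0,0,-8,-24,0]]]}}

```text
time_s: 15.92
ee_pos: [493.4, -81.0, 88.6]
tcp_rot: [0.707, -0.032, 0.034, -0.706]
force: [0.2, 0.8, -0.5]
finger_gap: -0.1
```

```bash
cat > meas.py <<'E'
from rows import *
def meas(fn):
    c=cap('top',fn)
    hsv=cv2.cvtColor(c['pixels'],cv2.COLOR_RGB2HSV)
    m=((hsv[...,1]<60)&(hsv[...,2]>110)).astype(np.uint8)
    n,l,s,ce=cv2.connectedComponentsWithStats(m)
    for i in range(1,n):
        x,y,ww,h,a=s[i]
        if 120<a<700 and y<300 and 100<y: p=ray(c,*ce[i],22.)[:2]; print(s[i],p.round(1),b(p).round(1))
E
python3 -c "
from meas import *
meas('t10.png')
plan((683,-88,80,56),(683,-88,8,56))
"
```

```text
[312 128  24  22 322] [746.  -77.3] [ 256.9 -253.6]
[410 157  27  27 555] [ 662.6 -332. ] [ 194.1 -514.1]
[312 172  14  15 161] [640.2 -63.6] [ 150.4 -248.4]
[428 209  19  72 598] [ 473.5 -357.7] [   7.8 -554.8]
[210 221  16  14 198] [518.3 193.3] [ 8.4 -2. ]
[206 243  16  17 217] [459.4 200.6] [-50.9   0.5]
t 15.975 p [493.4 -77.8  87.9] yawx -5.1 F [-0.7  0.7  0. ] gap 0.1 tilt -1.0
(683, -88, 80, 56) -> ay -61.1 d cm [18.97  0.81  0.67]
(683, -88, 8, 56) -> ay -61.1 d cm [18.96  8.01  0.67]
```

View pics/t10.png

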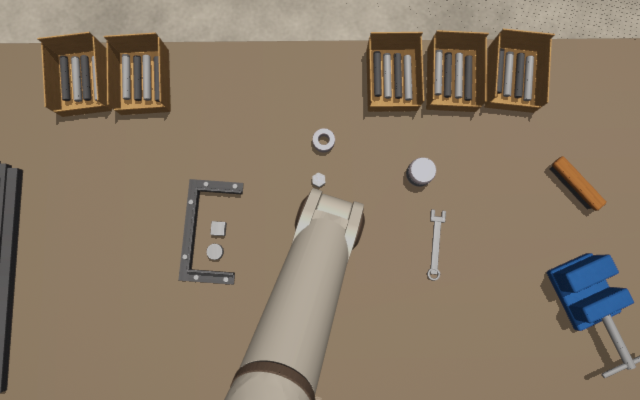

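The round and the square are both in, at bay (-51, 0) and (8, -2). The collar, tin and wrench read the same as before. Next is the hex, on an S-curve into the lane at bay x ≈ 62.

```bash
cat > hexp.py <<'E'
from rows import *
P=path((640.7,-63.4),94.,[(10,0),(88,40.6),(109,-49.2),(78,0)],27,10)
E
python3 -c "
from hexp import *
plan((645,-125,70,4),(645,-118,8,4)); rows(P)
"
```

```text
t 15.975 p [493.4 -77.8  87.9] yawx -5.1 F [-0.7  0.7  0. ] gap 0.1 tilt -1.0
(645, -125, 70, 4) -> ay -9.1 d cm [15.52  1.8  -3.35]
(645, -118, 8, 4) -> ay -9.1 d cm [15.45  8.   -2.66]
t 15.975 p [493.4 -77.8  87.9] yawx -5.1 F [-0.7  0.7  0. ] gap 0.1 tilt -1.0
-9.1 [14.8   8.    1.07] slug bay [ 149. -238.]
-13.6 [14.82  8.    2.07] slug bay [ 148. -229.]
-18.1 [14.75  8.    3.06] slug bay [ 145. -219.]
-22.6 [14.61  8.    4.06] slug bay [ 142. -210.]
-27.2 [14.39  8.    5.03] slug bay [ 138. -201.]
-31.7 [14.1   8.    5.99] slug bay [ 133. -193.]
-36.2 [13.73  8.    6.92] slug bay [ 128. -184.]
-40.7 [13.29  8.    7.82] slug bay [ 122. -177.]
-45.2 [12.78  8.    8.68] slug bay [ 115. -169.]
-49.7 [12.2   8.    9.49] slug bay [ 108. -163.]
-45.2 [11.33  8.   10.01] slug bay [ 101. -156.]
-40.8 [10.5   8.   10.59] slug bay [  94. -149.]
-36.3 [ 9.72  7.99 11.23] slug bay [  88. -141.]
-31.8 [ 8.99  7.99 11.94] slug bay [  82. -133.]
-27.3 [ 8.31  7.99 12.69] slug bay [  77. -124.]
-22.9 [ 7.7   7.99 13.5 ] slug bay [  73. -115.]
-18.4 [ 7.16  7.99 14.36] slug bay [  70. -106.]
-13.9 [ 6.68  7.99 15.25] slug bay [ 67. -96.]
-9.5 [ 6.27  7.99 16.18] slug bay [ 65. -86.]
-5.0 [ 5.94  7.99 17.13] slug bay [ 64. -77.]
-0.5 [ 5.68  7.99 18.11] slug bay [ 64. -67.]
-0.5 [ 5.67  7.99 19.09] slug bay [ 64. -57.]
-0.5 [ 5.66  7.99 20.06] slug bay [ 64. -47.]
-0.5 [ 5.65  7.99 21.04] slug bay [ 64. -37.]
-0.5 [ 5.65  7.99 22.01] slug bay [ 64. -28.]
-0.5 [ 5.64  7.99 22.99] slug bay [ 64. -18.]
-0.5 [ 5.63  7.99 23.96] slug bay [64. -8.]
-0.5 [ 5.62  7.99 24.94] slug bay [64.  2.]
-0.5 [ 5.61  7.99 25.91] slug bay [64. 11.]
```

Call:
{"api": "servo_tool", "payload": {"series": [[[0,-5,0,5,0.6,-1.2,0],[0,-9,0,10,1.2,-2.4,0],[0,-9,0,15.5,1.8,-4,0],[0,-9,0,15.5,1.8,-4,0],[0,-9,0,15.5,3,-4,0],[0,-9,0,15.5,6,-4,0],[0,-9,0,15.5,7.8,-4,0],[0,-9,0,15.5,7.8,-4,0],[0,-9,0,15.5,7.8,-4,0]]]}}

```text
time_s: 17.1
ee_pos: [645.3, -127.3, 10.0]
tcp_rot: [0.707, 0.027, -0.026, -0.707]
force: [0.4, -0.6, 0.8]
finger_gap: 0.0
```

```bash
python3 -c "
from hexp import *
plan((642.6,-90.4,8,4)); rows(P[:2])
"
```

```text
t 17.1 p [ 645.3 -127.3   10. ] yawx 4.3 F [ 0.4 -0.6  0.8] gap 0.0 tilt -1.0
(642.6, -90.4, 8, 4) -> ay 0.3 d cm [0.01 0.2  3.7 ]
t 17.1 p [ 645.3 -127.3   10. ] yawx 4.3 F [ 0.4 -0.6  0.8] gap 0.0 tilt -1.0
0.3 [0.01 0.2  4.71] slug bay [ 149. -238.]
-4.3 [0.19 0.2  5.69] slug bay [ 148. -229.]
```

Call:
{"api": "servo_tool", "payload": {"series": [[[0,0.3,0,0,0.2,1,0],[0,0.3,0,0,0.2,2,0],[0,0.3,0,0,0.2,2.8,0],[0,0.3,0,0,0.2,3.3,0],[0,0.3,0,0,0.2,3.7,0],[0,0.3,0,0,0.2,4.1,0],[0,0.3,0,0,0.2,4.7,0]]]}}

```text
time_s: 17.98
ee_pos: [641.5, -81.4, 7.3]
tcp_rot: [0.707, 0.024, -0.024, -0.706]
force: [0.4, -1.0, -0.1]
finger_gap: 0.3
```

```bash
python3 -c "
from hexp import *
c=cap('scene','s11.png');cv2.imwrite('pics/s11c.png',cv2.resize(c['pixels'][150:290,220:420,::-1],None,fx=4,fy=4))
rows(P[1:12])
"
```

```text
t 18.025 p [641.5 -79.8   7.3] yawx 4.0 F [ 0.2 -0.7  1.3] gap -0.3 tilt -1.0
-4.6 [ 0.21 -0.07  0.93] slug bay [ 148. -229.]
-9.1 [ 0.3  -0.07  1.92] slug bay [ 145. -219.]
-13.6 [ 0.32 -0.07  2.92] slug bay [ 142. -210.]
-18.1 [ 0.26 -0.07  3.92] slug bay [ 138. -201.]
-22.6 [ 0.12 -0.07  4.91] slug bay [ 133. -193.]
-27.1 [-0.1  -0.07  5.89] slug bay [ 128. -184.]
-31.6 [-0.4  -0.07  6.85] slug bay [ 122. -177.]
-36.1 [-0.76 -0.07  7.78] slug bay [ 115. -169.]
-40.6 [-1.2  -0.07  8.67] slug bay [ 108. -163.]
-36.2 [-1.99 -0.07  9.32] slug bay [ 101. -156.]
-31.7 [-2.71 -0.07 10.02] slug bay [  94. -149.]
```

View pics/s11c.png

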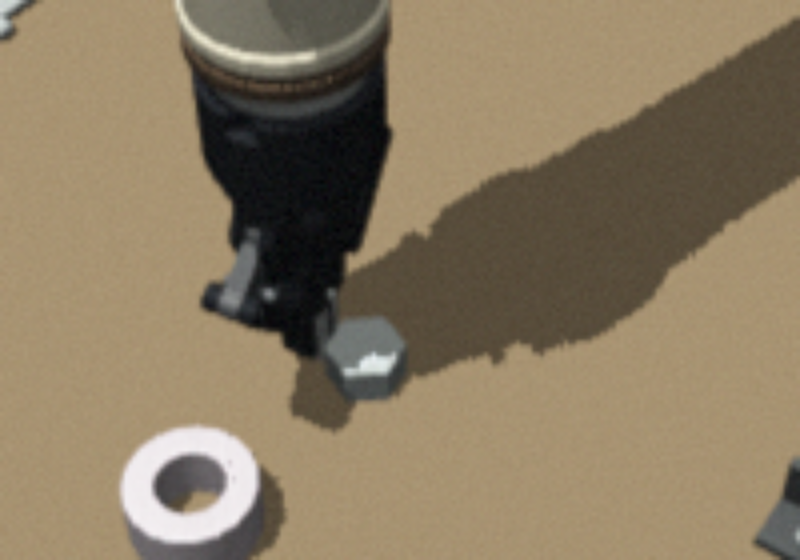

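The hex is flush and centred. Next is the left-hand arc, which leads away from the collar.

Call:
{"api": "servo_tool", "payload": {"series": [[[0,-4.6,0,0.2,0,0.9,0],[0,-9.1,0,0.3,0,1.9,0],[0,-13.6,0,0.32,0,2.9,0],[0,-18.1,0,0.26,0,3.9,0],[0,-22.6,0,0.12,0,4.9,0],[0,-27.1,0,-0.1,0,5.9,0],[0,-31.6,0,-0.4,0,6.85,0],[0,-36.1,0,-0.76,0,7.8,0],[0,-40.6,0,-1.2,0,8.7,0]]]}}

```text
time_s: 19.15
ee_pos: [623.6, 5.7, 7.3]
tcp_rot: [0.654, 0.269, -0.269, -0.654]
force: [0.4, -1.0, -1.1]
finger_gap: 0.1
```

```bash
python3 -c "
from hexp import *
c=cap('scene','s12.png');cv2.imwrite('pics/s12c.png',cv2.resize(c['pixels'][130:270,260:460,::-1],None,fx=4,fy=4))
rows(P[10:21])
"
```

```text
t 19.2 p [622.9   7.4   7.2] yawx 44.9 F [-1.5 -0.   0.2] gap 0.3 tilt -1.0
4.8 [-0.23 -0.08  0.85] slug bay [ 101. -156.]
9.3 [-0.31 -0.08  1.86] slug bay [  94. -149.]
13.8 [-0.32 -0.08  2.87] slug bay [  88. -141.]
18.2 [-0.25 -0.07  3.88] slug bay [  82. -133.]
22.7 [-0.1  -0.07  4.89] slug bay [  77. -124.]
27.2 [ 0.12 -0.07  5.87] slug bay [  73. -115.]
31.6 [ 0.43 -0.07  6.84] slug bay [  70. -106.]
36.1 [ 0.8  -0.07  7.78] slug bay [ 67. -96.]
40.6 [ 1.25 -0.07  8.69] slug bay [ 65. -86.]
45.1 [ 1.77 -0.07  9.56] slug bay [ 64. -77.]
49.5 [ 2.36 -0.07 10.39] slug bay [ 64. -67.]
```

View pics/s12c.png

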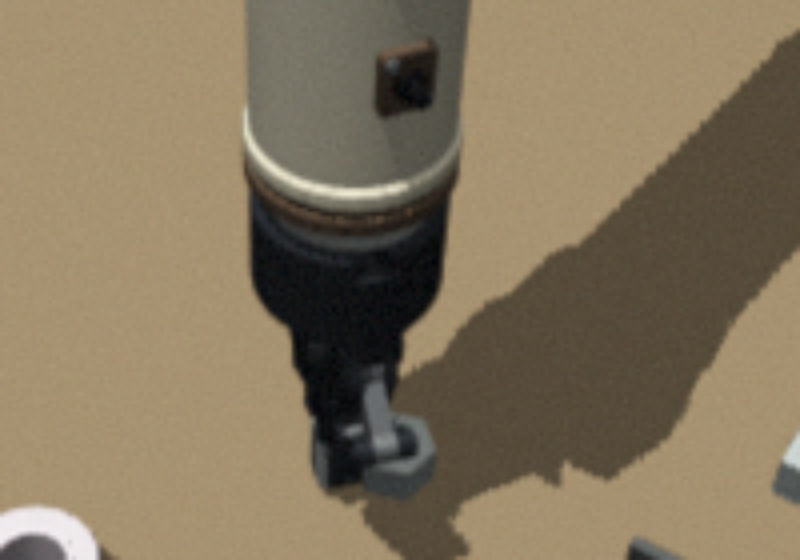

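```bash
python3 -c "
from hexp import *
c=eyes.capture('scene')
print(proj(c,[603.9,26.5,20]), proj(c,[622.9,7.4,7]),ray(c,[359.5],[241.],20.))
"
```

```text
[359.56233844 239.96664145] [344.83660775 247.55008569] [[606.02936974  27.45855688  20.        ]]
```

The hex measures at (606, 27) against an expected (604, 26), so it's tracking. Next is the right-hand arc.

Call:
{"api": "servo_tool", "payload": {"series": [[[0,4.8,0,-0.2,0,0.85,0],[0,9.3,0,-0.3,0,1.9,0],[0,13.8,0,-0.32,0,2.9,0],[0,18.2,0,-0.25,0,3.9,0],[0,22.7,0,-0.1,0,4.9,0],[0,27.2,0,0.12,0,5.9,0],[0,31.6,0,0.43,0,6.85,0]]]}}

```text
time_s: 20.12
ee_pos: [578.8, 56.5, 7.5]
tcp_rot: [0.703, 0.078, -0.078, -0.703]
force: [-0.2, -1.0, 0.1]
finger_gap: -0.1
```

```bash
python3 -c "
from hexp import *
c=cap('scene','s13.png');cv2.imwrite('pics/s13c.png',cv2.resize(c['pixels'][150:330,330:530,::-1],None,fx=3,fy=3))
rows(P[17:])
s=r.sense();print(proj(c,[*(b([0,0])*0+s['ee_pos'][:2]+27*np.array([np.sin(np.radians(-13.3)),np.cos(np.radians(-13.3))])),20]))
"
```

```text
t 20.175 p [578.1  58.6   7.3] yawx 12.6 F [-0.2 -0.9  1. ] gap 0.4 tilt -1.0
3.8 [-0.23 -0.07  1.03] slug bay [ 67. -96.]
8.2 [-0.34 -0.07  2.04] slug bay [ 65. -86.]
12.7 [-0.36 -0.07  3.05] slug bay [ 64. -77.]
17.2 [-0.31 -0.07  4.06] slug bay [ 64. -67.]
17.2 [-0.02 -0.07  5.  ] slug bay [ 64. -57.]
17.2 [ 0.27 -0.07  5.93] slug bay [ 64. -47.]
17.2 [ 0.55 -0.07  6.86] slug bay [ 64. -37.]
17.2 [ 0.84 -0.07  7.79] slug bay [ 64. -28.]
17.2 [ 1.13 -0.06  8.72] slug bay [ 64. -18.]
17.2 [ 1.42 -0.06  9.65] slug bay [64. -8.]
17.2 [ 1.71 -0.06 10.58] slug bay [64.  2.]
17.2 [ 1.99 -0.06 11.52] slug bay [64. 11.]
[397.12011928 240.51758126]
```

View pics/s13c.png

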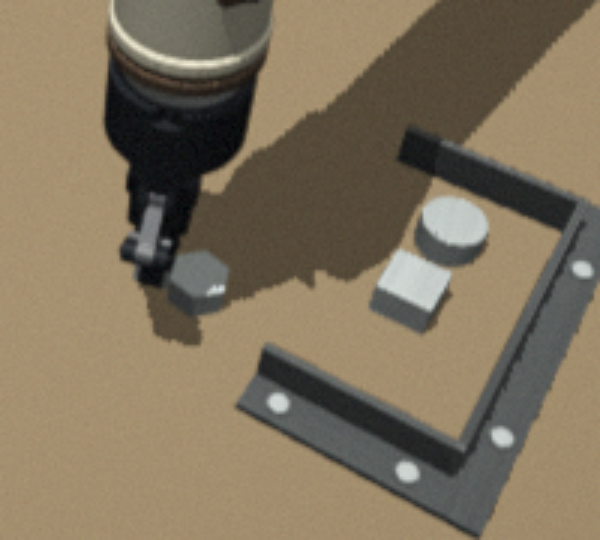

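The hex is at about (397,240) and the prediction was (397,240.5), so it's on course midway between the square and the wall. I'll finish the push.

Call:
{"api": "servo_tool", "payload": {"series": [[[0,3.8,0,-0.2,0,1,0],[0,8.2,0,-0.34,0,2,0],[0,12.7,0,-0.36,0,3.05,0],[0,17.2,0,-0.31,0,4.05,0],[0,17.2,0,-0.02,0,5,0],[0,17.2,0,0.27,0,5.95,0],[0,17.2,0,0.55,0,6.85,0],[0,17.2,0,0.84,0,7.8,0],[0,17.2,0,1.13,0,8.7,0],[0,17.2,0,1.42,0,9.65,0]]]}}

```text
time_s: 21.42
ee_pos: [570.9, 154.9, 7.3]
tcp_rot: [0.707, -0.026, 0.026, -0.707]
force: [-0.2, -1.9, 2.3]
finger_gap: -0.2
```

```bash
python3 -c "
from hexp import *
c=cap('scene','s14.png');cv2.imwrite('pics/s14c.png',cv2.resize(c['pixels'][150:330,360:560,::-1],None,fx=3,fy=3))
rows(P[26:])
"
```

```text
t 21.475 p [570.9 157.2   7.3] yawx -4.2 F [-0.  -0.   1.4] gap -0.1 tilt -1.0
0.4 [ 0.01 -0.07 -0.13] slug bay [64. -8.]
0.4 [ 0.02 -0.07  0.84] slug bay [64.  2.]
0.4 [ 0.03 -0.07  1.82] slug bay [64. 11.]
```

View pics/s14c.png

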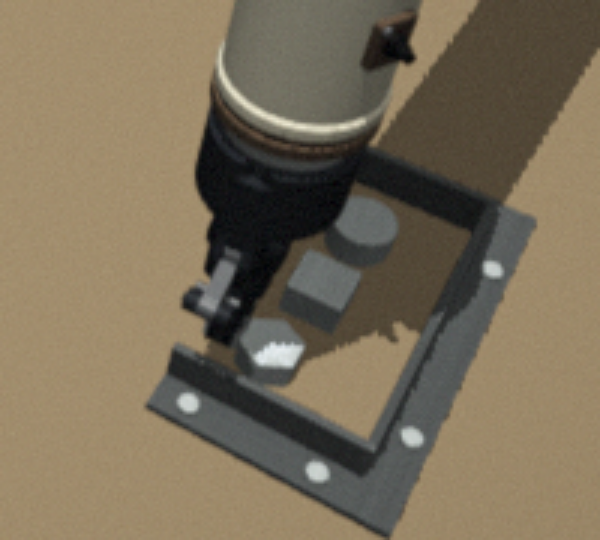

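One more centimetre, then back out and lift.

Call:
{"api": "servo_tool", "payload": {"series": [[[0,0,0,0,0,0.6,0],[0,0,0,0,0,1,0],[0,0,0,0,0,1,0],[0,0,0,0,0,0,0],[0,0,0,0,0,-3,0],[0,0,0,0,-2,-8,0],[0,0,0,0,-5,-13,0],[0,0,0,0,-8,-18,0],[0,0,0,0,-10,-22,0],[0,0,0,0,-10,-22,0]]]}}

```text
time_s: 22.72
ee_pos: [554.9, -71.0, 109.5]
tcp_rot: [0.707, -0.028, 0.031, -0.706]
force: [0.8, 0.6, 0.5]
finger_gap: -0.1
```

Call:
{"api": "servo_tool", "payload": {"series": [[[0,0,0,0,0,0,0],[0,0,0,0,0,0,0],[0,0,0,0,0,0,0],[0,0,0,0,0,0,0]]]}}

```text
time_s: 23.22
ee_pos: [554.3, -64.2, 106.8]
tcp_rot: [-0.707, 0.026, -0.026, 0.707]
force: [0.1, -0.2, -0.0]
finger_gap: -0.1
```

```bash
python3 -c "
from meas import *
meas('t15.png'); st(); cap('scene','s15.png')
"
```

```text
[312 128  24  22 321] [746.  -77.2] [ 257.  -253.5]
[410 157  27  27 553] [ 662.5 -332.1] [ 194.1 -514.2]
[212 198  15  16 163] [574.  190.8] [64.1 -0. ]
[428 209  19  72 593] [ 473.4 -357.7] [   7.7 -554.9]
[210 221  16  14 198] [518.3 193.3] [ 8.4 -2. ]
[206 243  16  17 217] [459.4 200.6] [-50.9   0.5]
t 23.275 p [554.4 -64.4 107. ] yawx -4.2 F [ 0.4 -0.7  0.3] gap 0.0 tilt -1.0
```

View pics/t15.png

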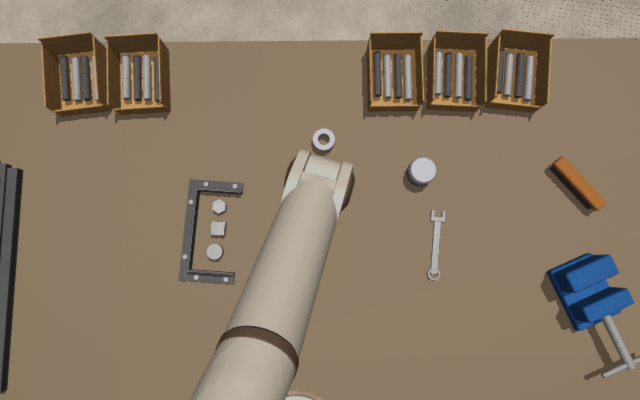

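View pics/s15.png

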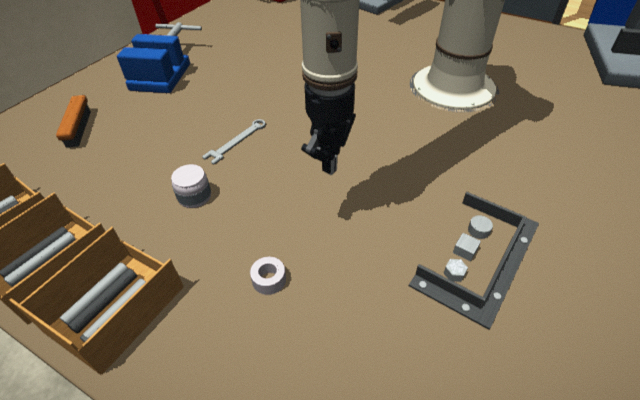

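Both views show all three slugs lying flat inside the bay, with the round at px (214,252), the square at (218,229) and the hex at (219,206). They're clear of the walls, the bystanders haven't moved, and the arm is free and still. I'm handing it in.

```bash
python3 -c "
from rig import r
print(r.sign_off())"
```

```text
the job is handed in; nothing more can be done
None
```

I swept all three bar ends into the scrap bay with closed fingers and handed the job in at about 23 s of the 72 s allowed. No verdict is reported. The round went in with a straight push, the square along an arc, and the hex along an S-curve.

| Bar end | Final centre in the bay frame (x, y in mm) | Required y range (mm) |
|---|---|---|
| Round | (-51, 0) | -35 to 55 |
| Square | (8, -2) | -38 to 55 |
| Hex | (64, 0) | -39 to 55 |

- **Bay:** All three lie flat, with at least 17 mm between each one and the nearest wall, and none of them touched a wall.
- **Bystanders:** The collar, tin and wrench measure within 1 mm of where they started.
- **Forces:** The force readings I took at the end of each move and between moves stayed below about 3 N. I did not sample within a move.
- **Arm:** It ended still and clear of everything, at 107 mm height.

No check failed. The largest disagreement was about 2 mm between the predicted and measured hex position partway along its curve, about the camera's own accuracy.

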